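Hang the slotted stage plate on the accessory stand

TASK

Two bare metal microscope stage plates stand on edge in black holders. Take the one whose slot is open at its side edge, slide that slot sideways over the pin of the grey accessory stand, between post and round head, then lower it so that it hangs freely on the pin with the pin in the upward seat at the slot's inner end. Leave the other plate, with the closed window, standing where it is.

Things in the scene. Friction and masses are not known exactly. Their poses are not given: they have to be found in the camera images.
- slot_plate_mid (a point): Centre of the plate to hang: bare metal, 8 mm thick (its x), 90 wide (y), 170 tall (z, up); 0.2-0.4 kg. A slot 28 mm high (z -9 to +19 mm from here) runs from its open +y side edge in to y = -16. It stands in a black holder: block 60 x 110 mm, 40 high, 12 mm groove with its floor 10 mm above the table; lift it straight out. Grip across the thickness at the solid top, z = +27 to +85.
- slot_seat (a point): Middle of the seat's roof in the same plate, where the pin is to bear: 2 mm to -y and 27 mm above the plate's centre; the plate's axes. At the slot's inner end the slot's roof rises 8 mm further, over 28 mm of width (14 mm either side of this point): this is the seat. The pin's axis ends 4 mm below this point. The centre of mass is 28 mm below it.
- window_plate_mid (a point): Centre of the other plate, which stays, its top edge 180 mm above the table: same metal, outer size (8 x 90 x 170 mm), axes and kind of holder, but its opening is a closed window, 58 mm wide and 36 high. Which plate stands in the nearer holder to the stand varies. Small things up to 45 mm high lie about, and a bottle 85 mm high at the far right.
- pin_mid (a point): Middle of the fixed stand's pin, on its axis, 160 mm up. A level steel rod, 8 mm thick, along x here; 56 mm of it is free, from a post on the -x side (24 mm wide, top 10 mm above the axis) to a round head (36 mm wide, 6 thick) on the +x side that cannot pass the slot. z is up; the plate comes from the -y side, open edge first, moving to +y. The stand's foot is 130 x 100 mm, 12 high.
Mind the look-alikes: they are no part of the job. Leave any purple look-alike of the part that bears slot_plate_mid alone.

How it is judged:
At the end, for the whole second after the job is handed in: The slotted plate, released, hangs at rest from the stand's pin between post and head: the pin lies in the seat at the slot's inner end, within the seat's 28 mm width and within about 8 mm of its roof; the plate is upright within 28 degrees; the window plate is within 30 mm of where it stood (y of pin_mid in the frame of slot_plate_mid between -0.017 and 0.013 m and z of pin_mid in the frame of slot_plate_mid between 0.015 and 0.03 m and x of slot_plate_mid in the frame of pin_mid between -0.03 and 0.03 m and angle between slot_plate_mid's own z axis and vertical below 0.5 rad and contact force between slot_plate and stand above 0.8 N and linear speed of slot_plate below 0.05 m/s and distance of window_plate_mid from where it was at the start of the episode below 0.03 m); the robot touches nothing.
It fails at once if the plate with the closed window is displaced by more than 30 mm (distance of window_plate_mid from where it was at the start of the episode above 0.03 m).
It also fails if it takes over 48 s, if anything falls off the work surface, if the arm or the gripper's body presses on something with over 40 N, if the wrist force passes 120 N, or if a joint passes its speed limit or range.

ROBOT

A 6-joint arm with a two-finger parallel gripper is mounted at the origin on the work surface. World frame = base frame: x ahead of the robot, y to its left, z up, the work surface at z = 0. Lengths are in m, angles in rad, forces in N, time in s.
With the tool pointing down it reaches from about 0.375 to 0.975 m from the base axis. Payload 3.8 kg.
Tool frame: the origin (TCP) lies on the centre line of the jaws, within the pads' length; the fingertips stand 14 mm ahead of it and the grasp point (between the pads) lies 5 mm behind it (bot.finger_overhang is the distance from the TCP to the fingertips, in m); y points along the fingers, x is the direction in which the jaws open and shut, and the axes are right-handed (so a half turn about y gives the same grasp; the last joint's range is limited). The gripper opens to 85 mm and grips with 20 to 120 N. Pads are 22 mm wide; open, the fingers measure 114 mm over their backs; the gripper's body (76 mm by 85 mm) begins 54 mm behind the grasp point. The pads swing forward as they close: fully open they stand 13 mm farther back than shut.
Start: joints at [1.085, 0.264, 1.604, -0, 1.274, -0.037], TCP at [0.293, 0.608, 0.245] pointing down, gripper open.
Joint ranges: [-2.63, 2.63], [-0.94, 2.18], [0.31, 2.57], [-1.31, 4.45], [0, 2.66], [-2.55, 2.55]. Speed limits (rad/s): [2.57, 2.57, 3.14, 3.14, 3.14, 3.14].

INTERFACE

Orientations are given as a rotation vector (axis times angle).
In Python, from workcell import readout, read_camera, bot, spotter gives the robot as it stands.
- The arm moves only by the tool jog_arm, never from a script. Its argument "increments" is a list of rows, each a list of 7 numbers: the shift along the tool's x, y, z in m, then the turn, a rotation vector about the tool's x, y, z in rad, then the opening, from 0 (shut) to 1 (fully open). A call has 1 to 10 rows; each row shifts and turns the pose as measured when the row begins, along the tool's axes as they then stand; what a row does not reach is not made up. A row lasts 1/8 s, in which the tool goes at most 62.5 mm and 10.7 degrees, less where a joint would pass 70% of its speed; a pose out of reach is approached as far as the arm can. A call with a gripper value outside its range is refused whole. The fingers move at their own pace and stop on an object; "force" is the grip in N (left out, the last holds). Time passes only in rows, so rows that do not move let the fingers close. It gives the time, the measured TCP pose, the force and the opening at its end, in the units of the state.
- readout.read_state(): the state, without advancing time (a new reading comes with each control period).
- read_camera(name): name is "scene" or "side" or "wrist"; returns a dict with "img" (480x640x3 uint8, blue, green, red), "range_z" (480x640 float32, m along the optical axis (not along the pixel's ray), 0 where there is no reading), "fx", "fy", "cx", "cy" (pixels), "world_from_camera" (4x4, takes a point from camera to world coordinates). Camera axes: x right, y down, z forward; pixel columns grow to the right and rows downward; lengths in m; the calibration is good to about 2 mm. A picture is of the moment at which its call begins.
- bot.finish_job(): hands the job in, once; it reports no verdict.
Trained networks look in a picture, given as the dict that the camera call returned (one of the last four; its "shot" number tells which), for a name from the list of things; names that differ only in an ending like _2 or _b are one class to them, and where a whole thing is asked for, a point or a joint stands for the part that bears it (a point fixed in the world has none). Each returns a list of dicts, best first, with "p" (0 to 1); they miss things now and then, are a little off and sometimes report something else, mostly with a low value. They report only what shows in the picture. A call takes as long as a camera call. They do not tell look-alikes from the thing itself.
- spotter.masks_of(picture, thing): "mask" (480x640 bool, what is visible of it) and "location" ([column, row] in pixels, amid what is visible of it).
- spotter.spot_point(picture, thing): "location" ([column, row] in pixels: a listed point, or the origin of a listed thing).
The state is a dict: "time": time; "q": joint angles; "joint_vel": joint speeds; "joint_torque": joint torques, N m; "tool_pos": TCP position; "tcp_rot": TCP orientation; "wrist_force": force on the tool from outside, world axes, zero at the start; "torque": the same for the moment, N m; "width": opening from 0.0 (shut) to 1.0 (fully open).
Only numpy, scipy, OpenCV 4.12 (cv2) and the standard library are available. Lean on these libraries where they do the work, as an engineer would, in place of code of your own. Each camera call takes 0.05 s, during which the arm holds its last target. There are 200 camera calls.

## Working session

There is one attempt and no reset: what is moved stays moved. The work goes in short steps, Python scripts to look and compute and a tool call to move; the robot and the scene stay as the last step left them, time stands still between calls to the robot, and variables do not carry over. Pictures are saved under pics/ and viewed, about 8 in all and at most 12, crops included, and the job is handed in when it is done.

Besides the shell and the picture viewer there is one more tool, called after "Emit:" as name(argument=value, ...), one argument or row to a line, values as JSON. jog_arm: Moves the arm, as the interface text tells. Its arguments: {"type":"object","properties":{"increments":{"type":"array"},"force":{"type":"number"}},"required":["increments"]}

```bash
mkdir -p pics
cat > h.py <<'E'
import numpy as np, cv2
from workcell import readout, read_camera, bot, spotter
def ray(p,uv,d=None):
    u,v=uv; d=p["range_z"][int(round(v)),int(round(u))] if d is None else d
    c=np.array([(u-p["cx"])/p["fx"]*d,(v-p["cy"])/p["fy"]*d,d,1]); return (np.array(p["world_from_camera"])@c)[:3]
def cloud(p,m):
    v,u=np.nonzero(m&(p["range_z"]>0)); d=p["range_z"][v,u]
    c=np.stack([(u-p["cx"])/p["fx"]*d,(v-p["cy"])/p["fy"]*d,d,np.ones_like(d)]); return (np.array(p["world_from_camera"])@c)[:3].T
E
python3 - <<'E'
from h import *
np.set_printoptions(precision=3,suppress=True)
for n in ["scene","side"]:
    p=read_camera(n); cv2.imwrite(f"pics/{n}1.png",p["img"])
    print(n,np.array(p["world_from_camera"])[:3,3],p["fx"])
    for t in ["slot_plate_mid","slot_seat","window_plate_mid","pin_mid"]:
        for r in spotter.spot_point(p,t)[:3]: print(t,round(r["p"],2),np.round(r["location"]),ray(p,r["location"]))
    for t in ["slot_plate_mid","window_plate_mid"]:
        for r in spotter.masks_of(p,t)[:3]:
            c=cloud(p,r["mask"]); print("mask",t,round(r["p"],2),np.round(r["location"]),r["mask"].sum(),np.percentile(c,[2,50,98],axis=0).ravel() if len(c) else None)
print(readout.read_state())
E
```

```text
scene [ 1.063 -0.557  0.628] 479.7226871866954
slot_plate_mid 0.95 [320. 289.] [ 0.553  0.016 -0.004]
slot_plate_mid 0.76 [267. 260.] [ 0.399  0.013 -0.   ]
slot_seat 0.97 [324. 275.] [ 0.641 -0.073  0.13 ]
slot_seat 0.55 [262. 249.] [ 0.508 -0.091  0.132]
window_plate_mid 0.69 [171. 324.] [ 0.41  -0.247 -0.002]
pin_mid 0.9 [400. 181.] [0.574 0.254 0.161]
mask slot_plate_mid 0.74 [325. 294.] 957 [ 0.512 -0.091 -0.002  0.65  -0.076  0.093  0.667  0.064  0.169]
mask slot_plate_mid 0.6 [264. 256.] 2188 [ 0.391 -0.12  -0.002  0.505 -0.082  0.119  0.512  0.031  0.179]
mask slot_plate_mid 0.21 [167. 314.] 3364 [ 0.506 -0.34   0.039  0.517 -0.301  0.124  0.525 -0.253  0.179]
mask window_plate_mid 0.59 [166. 316.] 3458 [ 0.505 -0.34   0.037  0.517 -0.3    0.123  0.525 -0.252  0.179]
side [ 0.479 -0.536  0.778] 439.2180506479395
slot_plate_mid 0.91 [362. 267.] [ 0.647  0.001 -0.001]
slot_plate_mid 0.63 [294. 283.] [ 0.494 -0.068  0.082]
slot_seat 0.97 [294. 275.] [ 0.496 -0.052  0.086]
slot_seat 0.81 [365. 257.] [ 0.629 -0.067  0.127]
window_plate_mid 0.91 [323. 398.] [ 0.51  -0.294  0.088]
pin_mid 0.91 [310. 137.] [0.58  0.255 0.164]
mask slot_plate_mid 0.74 [365. 263.] 2321 [ 0.596 -0.091  0.     0.631 -0.063  0.1    0.663 -0.003  0.171]
mask slot_plate_mid 0.55 [296. 279.] 919 [ 0.489 -0.122  0.001  0.499 -0.093  0.125  0.511  0.036  0.181]
mask window_plate_mid 0.82 [324. 395.] 1224 [ 0.499 -0.341  0.021  0.51  -0.307  0.139  0.523 -0.255  0.182]
{'time': 0.7, 'q': array([ 1.085,  0.264,  1.604, -0.   ,  1.274, -0.037]), 'joint_vel': array([ 0.001, -0.   ,  0.002,  0.   ,  0.003, -0.001]), 'joint_torque': array([ -0.001, -51.487, -36.76 ,  -0.001,   0.001,  -0.   ]), 'tool_pos': array([0.293, 0.608, 0.245]), 'tcp_rot': array([-1.389, -0.873,  0.873]), 'wrist_force': array([-0.071, -1.168,  0.797]), 'torque': array([-0.037,  0.001,  0.022]), 'width': 1.0047145317767672}
```

View pics/scene1.png

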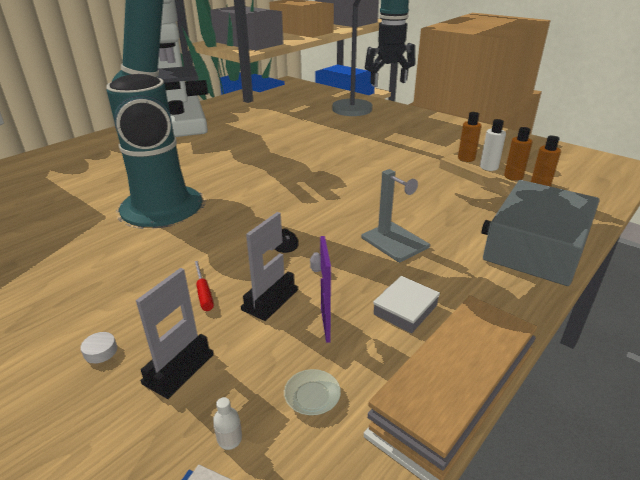

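View pics/side1.png

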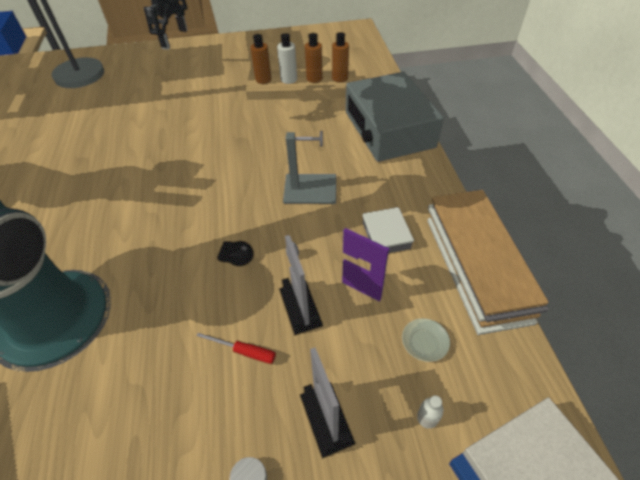

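```bash
cat > m.py <<'E'
from h import *
from scipy.spatial.transform import Rotation as R
np.set_printoptions(precision=4,suppress=True)
s=readout.read_state(); print(s["time"]); print(R.from_rotvec(s["tcp_rot"]).as_matrix())
full=np.ones((480,640),bool)
for n in ["scene","side"]:
    p=read_camera(n)
    c=cloud(p,full)
    for nm,(x0,x1,y0,y1) in dict(slot=(.47,.54,-.16,0.0),win=(.47,.55,-.37,-.22)).items():
        k=c[(c[:,0]>x0)&(c[:,0]<x1)&(c[:,1]>y0)&(c[:,1]<y1)&(c[:,2]>.06)&(c[:,2]<.176)]
        q=k[:,:2]; 
        vx,vy,cx,cy=cv2.fitLine(q.astype(np.float32),cv2.DIST_HUBER,0,.001,.001).ravel()
        t=(q-[cx,cy])@[vx,vy]; print(n,nm,len(k),"dir",vx,vy,"ends",[np.array([cx,cy])+a*np.array([vx,vy]) for a in np.percentile(t,[1,99])],"ztop",c[(c[:,0]>x0)&(c[:,0]<x1)&(c[:,1]>y0)&(c[:,1]<y1)][:,2].max())
    k=c[(abs(c[:,0]-.57)<.09)&(abs(c[:,1]-.255)<.06)&(c[:,2]>.13)]
    print("stand up",len(k)); 
    h=np.histogram2d(k[:,0],k[:,1],bins=[np.arange(.49,.66,.01),np.arange(.2,.31,.01)])[0]; print(h.astype(int))
    k2=k[abs(k[:,2]-.16)<.03]
    i=p["img"]
    if n=="scene":
        a=cv2.resize(i[200:400,130:390],None,fx=2.2,fy=2.2,interpolation=3);b=cv2.resize(i[160:270,350:440],None,fx=3,fy=4,interpolation=3)
        b=cv2.resize(b,(225,440)); cv2.imwrite("pics/crop1.png",np.hstack([a,b]))
E
python3 m.py
```

```text
0.7
[[ 0.4338  0.     -0.901 ]
 [ 0.901   0.0001  0.4338]
 [ 0.0001 -1.     -0.    ]]
scene slot 1588 dir 0.1524307 -0.98831415 ends [array([ 0.4975, -0.0305]), array([ 0.5113, -0.1199])] ztop 0.18074564451490116
scene win 2614 dir 0.18271162 -0.9831666 ends [array([ 0.5079, -0.2514]), array([ 0.5243, -0.3394])] ztop 0.18058016873468152
stand up 453
[[ 0  0  0  0  0  0  0  0  0  0]
 [ 0  0  0  0  0  0  0  0  0  0]
 [ 0  0  0  0  0  0  0  0  0  0]
 [ 0  0  0  0  0 27  3  1  0  0]
 [ 0  0  0  0  0 57  9  5  0  0]
 [ 0  0  0  0  2 62 43 25  0  0]
 [ 0  0  0  0  0  7  5  0  0  0]
 [ 0  0  0  0  0 12  2  0  0  0]
 [ 0  0  0  0  0 13  2  0  0  0]
 [ 0  0  0  0  0 13  0  0  0  0]
 [ 0  0  0  7  1  0  0  0  0  0]
 [ 0  0  0 27 54 52 21  0  0  0]
 [ 0  0  0  0  0  2  1  0  0  0]
 [ 0  0  0  0  0  0  0  0  0  0]
 [ 0  0  0  0  0  0  0  0  0  0]
 [ 0  0  0  0  0  0  0  0  0  0]
 [ 0  0  0  0  0  0  0  0  0  0]]
side slot 496 dir 0.16681199 -0.98598874 ends [array([ 0.4883, -0.0335]), array([ 0.5033, -0.1222])] ztop 0.18292618956117956
side win 638 dir 0.19014119 -0.98175675 ends [array([ 0.4985, -0.2545]), array([ 0.5154, -0.3417])] ztop 0.18409929227993238
stand up 351
[[ 0  0  0  0  0  0  0  0  0  0]
 [ 0  0  0  0  0  0  0  0  0  0]
 [ 0  0  0  0  0  0  0  0  0  0]
 [ 0  0  0  0  0 48  5  3  0  0]
 [ 0  0  0  0  2 72 14  9  0  0]
 [ 0  0  0  0  2 31 17  6  0  0]
 [ 0  0  0  0  0 15  3  0  0  0]
 [ 0  0  0  0  0 16  2  0  0  0]
 [ 0  0  0  0  0 20  0  0  0  0]
 [ 0  0  0  0  3 13  0  0  0  0]
 [ 0  0  0 18 17  4  0  0  0  0]
 [ 0  0  1  9  8  8  5  0  0  0]
 [ 0  0  0  0  0  0  0  0  0  0]
 [ 0  0  0  0  0  0  0  0  0  0]
 [ 0  0  0  0  0  0  0  0  0  0]
 [ 0  0  0  0  0  0  0  0  0  0]
 [ 0  0  0  0  0  0  0  0  0  0]]
```

View pics/crop1.png

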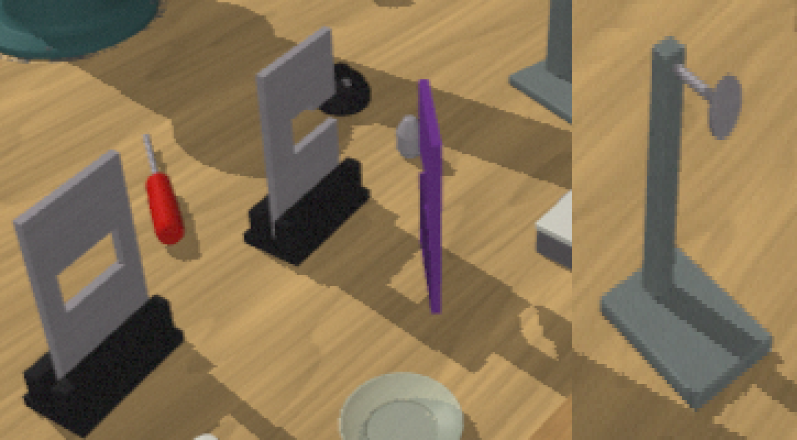

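```bash
cat > plan.py <<'E'
from h import *
from scipy.spatial.transform import Rotation as R
def plan(target,yaw,N,g):
    "rows in tool axes for a straight path; tool y down, tool x at yaw in the world"
    s=readout.read_state(); P=np.array(s["tool_pos"]); M=R.from_rotvec(s["tcp_rot"])
    x=np.array([np.cos(yaw),np.sin(yaw),0]); y=np.array([0,0,-1.]); T=R.from_matrix(np.stack([x,y,np.cross(x,y)],1))
    w=(M.inv()*T).as_rotvec(); d=np.array(target)-P
    print("t",s["time"],"pos",P.round(4),"yaw",np.arctan2(*M.as_matrix()[[1,0],[0,0]]).round(4),"F",np.round(s["wrist_force"],1),"w",round(s["width"],3))
    print("dist/row",np.linalg.norm(d)/N,"deg/row",np.degrees(np.linalg.norm(w))/N)
    print([[*np.round((M*R.from_rotvec(w*i/N)).inv().apply(d/N),4),*np.round(w/N,4),g] for i in range(N)])
E
python3 - <<'E'
from plan import *
for n in ["scene","side"]:
    p=read_camera(n); c=cloud(p,np.ones((480,640),bool))
    k=c[(c[:,0]>.553)&(c[:,0]<.587)&(abs(c[:,1]-.255)<.04)&(abs(c[:,2]-.16)<.02)]
    print(n,len(k),np.polyfit(k[:,0]-.575,k[:,1],1),k[:,2].mean(),k[:,2].max())
    for x0,x1,zz in [(.51,.556,.14),(.587,.63,.13)]:
        k=c[(c[:,0]>x0)&(c[:,0]<x1)&(abs(c[:,1]-.255)<.04)&(c[:,2]>zz)]; print(len(k),np.percentile(k,[0,3,50,97,100],axis=0).round(4).tolist())
    if n=="scene": print("head",np.polyfit(k[:,1],k[:,0],1))
plan([.5,-.078,.235],.16,14,1)
E
```

```text
scene 43 [-0.2166816   0.25526994] 0.16029317889242953 0.16351207691676345
188 [[0.5248, 0.2496, 0.1403], [0.5268, 0.2518, 0.1418], [0.5421, 0.2577, 0.1595], [0.5515, 0.274, 0.1688], [0.5558, 0.2768, 0.1696]]
170 [[0.5874, 0.2322, 0.1396], [0.5979, 0.2348, 0.1442], [0.6058, 0.2487, 0.1606], [0.6099, 0.2648, 0.1755], [0.6109, 0.2712, 0.1769]]
head [0.22477767 0.54916444]
side 62 [-0.17934688  0.25438788] 0.1618956259664502 0.1655200264677521
184 [[0.5235, 0.2488, 0.14], [0.5244, 0.2503, 0.1415], [0.5357, 0.2552, 0.1634], [0.5528, 0.2736, 0.1711], [0.5554, 0.2776, 0.173]]
74 [[0.588, 0.2326, 0.1467], [0.5886, 0.2332, 0.1493], [0.599, 0.2457, 0.164], [0.6083, 0.2635, 0.178], [0.6087, 0.2647, 0.1786]]
t 0.9 pos [0.2929 0.6081 0.2453] yaw 1.122 F [ 0.  -0.2 -0.2] w 1.004
dist/row 0.051200597919922194 deg/row 3.937229720767557
[[np.float64(-0.0377), np.float64(0.0007), np.float64(-0.0346), np.float64(-0.0), np.float64(0.0687), np.float64(0.0), 1], [np.float64(-0.0353), np.float64(0.0007), np.float64(-0.0371), np.float64(-0.0), np.float64(0.0687), np.float64(0.0), 1], [np.float64(-0.0326), 
[... 740 characters left out ...]
64(0.0007), np.float64(-0.0492), np.float64(-0.0), np.float64(0.0687), np.float64(0.0), 1], [np.float64(-0.0107), np.float64(0.0007), np.float64(-0.0501), np.float64(-0.0), np.float64(0.0687), np.float64(0.0), 1], [np.float64(-0.0072), np.float64(0.0007), np.float64(-0.0507), np.float64(-0.0), np.float64(0.0687), np.float64(0.0), 1], [np.float64(-0.0037), np.float64(0.0007), np.float64(-0.0511), np.float64(-0.0), np.float64(0.0687), np.float64(0.0), 1], [np.float64(-0.0002), np.float64(0.0007), np.float64(-0.0512), np.float64(-0.0), np.float64(0.0687), np.float64(0.0), 1], [np.float64(0.0033), np.float64(0.0007), np.float64(-0.0511), np.float64(-0.0), np.float64(0.0687), np.float64(0.0), 1]]
```

Emit:
jog_arm(
  increments=[
    [-0.038,0,-0.035,0,0.07,0,1],
    [-0.035,0,-0.037,0,0.07,0,1],
    [-0.033,0,-0.039,0,0.07,0,1],
    [-0.03,0,-0.042,0,0.07,0,1],
    [-0.027,0,-0.044,0,0.07,0,1],
    [-0.024,0,-0.045,0,0.07,0,1],
    [-0.021,0,-0.047,0,0.07,0,1],
    [-0.018,0,-0.048,0,0.07,0,1],
    [-0.014,0,-0.049,0,0.07,0,1],
    [-0.011,0,-0.05,0,0.07,0,1],
  ],
)

```text
time: 2.15
tool_pos: [0.4367, 0.1043, 0.2465]
tcp_rot: [-1.545, -0.325, 0.313]
wrist_force: [0.4, 0.3, 0.3]
width: 1.0
```

```bash
sed -i 's/\[\*np.round((M/[float(v) for v in [*np.round((M/; s/,g\] for i/,g]] for i/' plan.py; python3 -c "
from plan import *
plan([.5,-.078,.225],.16,6,1)"
```

```text
t 2.15 pos [0.4367 0.1043 0.2465] yaw 0.4068 F [0.4 0.3 0.3] w 1.0
dist/row 0.032356038106099896 deg/row 2.358051469426905
[[-0.0024, 0.0036, -0.0321, -0.0002, 0.0411, 0.0014, 1.0], [-0.001, 0.0036, -0.0321, -0.0002, 0.0411, 0.0014, 1.0], [0.0003, 0.0036, -0.0322, -0.0002, 0.0411, 0.0014, 1.0], [0.0016, 0.0036, -0.0321, -0.0002, 0.0411, 0.0014, 1.0], [0.0029, 0.0036, -0.032, -0.0002, 0.0411, 0.0014, 1.0], [0.0043, 0.0036, -0.0319, -0.0002, 0.0411, 0.0014, 1.0]]
```

Emit:
jog_arm(
  increments=[
    [-0.002,0.003,-0.032,0,0.041,0.001,1],
    [-0.001,0.003,-0.032,0,0.041,0.001,1],
    [0,0.003,-0.032,0,0.041,0.001,1],
    [0.002,0.003,-0.032,0,0.041,0.001,1],
    [0.003,0.003,-0.032,0,0.041,0.001,1],
    [0.004,0.003,-0.032,0,0.041,0.001,1],
    [0,0,0,0,0,0,1],
  ],
)

```text
time: 3.02
tool_pos: [0.5016, -0.0878, 0.2303]
tcp_rot: [-1.567, -0.12, 0.108]
wrist_force: [-0.5, 0.7, 0.5]
width: 1.002
```

Run:
```python
from plan import *
p=read_camera("wrist"); cv2.imwrite("pics/w1.png",p["img"])
c=cloud(p,np.ones((480,640),bool)); k=c[(abs(c[:,0]-.5)<.05)&(abs(c[:,1]+.077)<.07)&(c[:,2]>.15)&(c[:,2]<.19)]
print(len(k))
if len(k): print(np.percentile(k,[0,50,100],axis=0), np.polyfit(k[:,1]+.0765,k[:,0],1))
plan([.5,-.078,.15],.16,4,1)
```

```text
2246
[[ 0.48964535 -0.11924382  0.15188011]
 [ 0.49962025 -0.06980062  0.17954944]
 [ 0.51104131 -0.02955107  0.18167004]] [-0.15623431  0.50067023]
t 3.075 pos [ 0.5012 -0.0868  0.2303] yaw 0.1468 F [-0.4  0.8 -0. ] w 1.0
dist/row 0.020200575200330074 deg/row 0.217742436949957
[[-0.0001, 0.0201, 0.0022, -0.0002, -0.0033, 0.0019, 1.0], [-0.0001, 0.0201, 0.0022, -0.0002, -0.0033, 0.0019, 1.0], [-0.0, 0.0201, 0.0022, -0.0002, -0.0033, 0.0019, 1.0], [0.0, 0.0201, 0.0022, -0.0002, -0.0033, 0.0019, 1.0]]
```

View pics/w1.png

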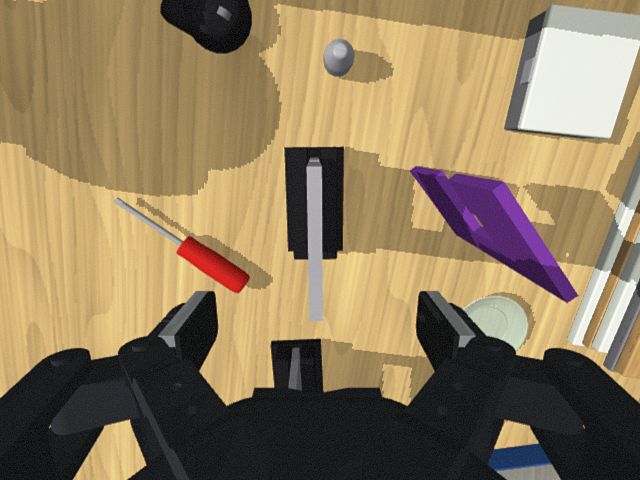

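Emit:
jog_arm(
  increments=[
    [0,0.02,0.0025,0,-0.003,0.002,1],
    [0,0.02,0.0025,0,-0.003,0.002,1],
    [0,0.02,0.0025,0,-0.003,0.002,1],
    [0,0.018,0.0025,0,-0.003,0.002,1],
    [0,0,0,0,0,0,1],
  ],
)

```text
time: 3.7
tool_pos: [0.4969, -0.0713, 0.1458]
tcp_rot: [-1.564, -0.127, 0.133]
wrist_force: [-0.6, 1.0, -0.2]
width: 0.996
```

Emit:
jog_arm(
  increments=[
    [0,0,0,0,0,0,0],
    [0,0,0,0,0,0,0],
    [0,0,0,0,0,0,0],
    [0,0,0,0,0,0,0],
    [0,0,0,0,0,0,0],
    [0,0,0,0,0,0,0],
  ],
  force=60,
)

```text
time: 4.45
tool_pos: [0.4987, -0.0715, 0.1482]
tcp_rot: [-1.565, -0.13, 0.13]
wrist_force: [0.9, 0.9, -1.2]
width: 0.087
```

```bash
python3 -c "
from plan import *
plan([.5,-.078,.22],.16,4,0)"
```

```text
t 4.45 pos [ 0.4987 -0.0715  0.1482] yaw 0.1657 F [ 0.9  0.9 -1.2] w 0.087
dist/row 0.01802032440890085 deg/row 0.08650658758607405
[[0.0001, -0.0179, -0.0016, -0.0005, 0.0014, 0.0001, 0.0], [0.0001, -0.0179, -0.0016, -0.0005, 0.0014, 0.0001, 0.0], [0.0001, -0.0179, -0.0016, -0.0005, 0.0014, 0.0001, 0.0], [0.0001, -0.0179, -0.0017, -0.0005, 0.0014, 0.0001, 0.0]]
```

Emit:
jog_arm(
  increments=[
    [0,-0.012,0,0,0,0,0],
    [0,-0.018,0,0,0,0,0],
    [0,-0.018,0,0,0,0,0],
    [0,-0.014,0,0,0,0,0],
    [0,0,0,0,0,0,0],
  ],
)

```text
time: 5.08
tool_pos: [0.4989, -0.0717, 0.2153]
tcp_rot: [-1.565, -0.131, 0.129]
wrist_force: [0.5, -0.3, -2.9]
width: 0.083
```

Run:
```python
from plan import *
from scipy.spatial.transform import Rotation as R
p=read_camera("scene")
s=readout.read_state(); P=np.array(s["tool_pos"]); M=R.from_rotvec(s["tcp_rot"])
c=cloud(p,np.ones((480,640),bool)); k=c[(abs(c[:,0]-.5)<.05)&(abs(c[:,1]+.077)<.07)&(c[:,2]>.06)]
k=M.inv().apply(k-P); k=k[(k[:,0]>-.008)&(k[:,0]<.009)&(k[:,1]>-.03)]  # plate in tool frame
print(len(k),np.percentile(k,[0,1,50,99,100],axis=0).round(4))
i=p["img"]; cv2.imwrite("pics/lift.png",cv2.resize(i[150:340,180:400],None,fx=3,fy=3))
# target: pin frame yaw -0.2
for yaw in(-.2,):
    y=np.array([-np.sin(yaw),np.cos(yaw)]); pin=np.array([.575,.254])
    for pl in(.085,-.002): print(pl,"plate mid ->",pin-y*pl,"tcp(+.005)",pin-y*(pl-.005))
plan([*(pin-y*.085),.208],-.2,8,0)
```

```text
2238 [[-0.0079 -0.03   -0.0521]
 [-0.0023 -0.029  -0.0502]
 [ 0.0058  0.0653 -0.0212]
 [ 0.008   0.1371  0.0399]
 [ 0.009   0.14    0.0423]]
0.085 plate mid -> [0.55811311 0.17069434] tcp(+.005) [0.55910645 0.17559467]
-0.002 plate mid -> [0.57539734 0.25596013] tcp(+.005) [0.57639069 0.26086047]
t 5.125 pos [ 0.4984 -0.0716  0.2145] yaw 0.1655 F [ 0.4  0.4 -3.2] w 0.084
dist/row 0.031204337353375945 deg/row 2.6180348094527846
[[0.0123, 0.0009, 0.0286, -0.0002, 0.0457, 0.0, 0.0], [0.011, 0.0009, 0.0292, -0.0002, 0.0457, 0.0, 0.0], [0.0097, 0.0009, 0.0297, -0.0002, 0.0457, 0.0, 0.0], [0.0083, 0.0009, 0.0301, -0.0002, 0.0457, 0.0, 0.0], [0.0069, 0.0008, 0.0304, -0.0002, 0.0457, 0.0, 0.0], [0.0055, 0.0008, 0.0307, -0.0002, 0.0457, 0.0, 0.0], [0.0041, 0.0008, 0.0309, -0.0002, 0.0457, 0.0, 0.0], [0.0027, 0.0008, 0.0311, -0.0002, 0.0457, 0.0, 0.0]]
```

View pics/lift.png

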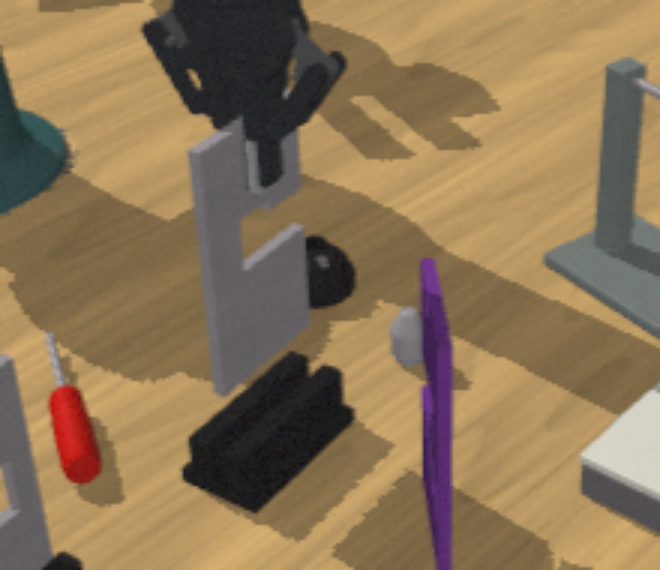

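Emit:
jog_arm(
  increments=[
    [0.012,0.001,0.028,0,0.045,0,0],
    [0.011,0.001,0.029,0,0.045,0,0],
    [0.01,0.001,0.03,0,0.045,0,0],
    [0.008,0.001,0.03,0,0.045,0,0],
    [0.007,0.001,0.03,0,0.045,0,0],
    [0.005,0.001,0.03,0,0.045,0,0],
    [0.004,0.001,0.025,0,0.045,0,0],
    [0,0,0,0,0,0,0],
  ],
)

```text
time: 6.12
tool_pos: [0.5466, 0.138, 0.2004]
tcp_rot: [-1.568, 0.136, -0.118]
wrist_force: [-1.0, 0.8, -2.3]
width: 0.079
```

```bash
cat > chk.py <<'E'
from plan import *
import sys
from scipy.spatial.transform import Rotation as R
np.set_printoptions(precision=4,suppress=True)
for n in ["scene","side"]:
    p=read_camera(n)
    s=readout.read_state(); P=np.array(s["tool_pos"]); M=R.from_rotvec(s["tcp_rot"])
    mid=P+M.apply([0,.0535,-.0055]); A=M.as_matrix(); B=np.stack([A[:,0],A[:,2],-A[:,1]],1) # plate axes
    w=cloud(p,np.ones((480,640),bool)); w=w[(w[:,2]>.05)&(np.linalg.norm(w-[.56,.2,.15],axis=1)<.17)]
    k=(w-mid)@B; q=k[(abs(k[:,0])<.012)&(abs(k[:,1])<.055)&(abs(k[:,2])<.1)&(k[:,2]<.035)]
    print(n,"plate",len(q),np.percentile(q,[1,50,99],axis=0).round(4).tolist())
    a=w[(w[:,0]>.553)&(w[:,0]<.587)&(abs(w[:,1]-.255)<.02)&(abs(w[:,2]-.16)<.012)]
    if len(a)>10: print(" pin",len(a),a.mean(0),np.polyfit(a[:,0]-.575,a[:,1],1))
    for v in [[.552,.259,.16],[.575,.254,.16],[.603,.248,.16]]: print("  in plate",((np.array(v)-mid)@B).round(4))
    i=p["img"]
    if len(sys.argv)>1 and sys.argv[1]==n: cv2.imwrite(sys.argv[2],cv2.resize(i[70:270,300:500] if n=="scene" else i[60:260,220:420],None,fx=3,fy=3,interpolation=3))
E
python3 chk.py scene pics/st.png; python3 -c "
from plan import *
plan([.5591,.1761,.2085],-.2,2,0)"
```

```text
scene plate 1473 [[-0.0025, -0.0431, -0.0854], [0.0053, -0.007, -0.0312], [0.0078, 0.0475, 0.0337]]
 pin 45 [0.5705 0.2563 0.1604] [-0.2232  0.2552]
  in plate [-0.0135  0.1268  0.0134]
  in plate [0.01   0.1256 0.0137]
  in plate [0.0386 0.1242 0.014 ]
side plate 226 [[-0.0038, -0.0461, -0.082], [0.0018, -0.0428, -0.0232], [0.0041, 0.0417, 0.0332]]
  in plate [-0.0136  0.1275  0.0133]
  in plate [0.0099 0.1263 0.0136]
  in plate [0.0385 0.1249 0.0139]
t 6.225 pos [0.5462 0.1364 0.2004] yaw -0.1624 F [-0.6 -0.8 -2.5] w 0.085
dist/row 0.02126590887986253 deg/row 1.1311018699158533
[[0.0031, -0.0042, 0.0206, 0.0015, 0.0188, -0.0059, 0.0], [0.0027, -0.0041, 0.0207, 0.0015, 0.0188, -0.0059, 0.0]]
```

View pics/st.png

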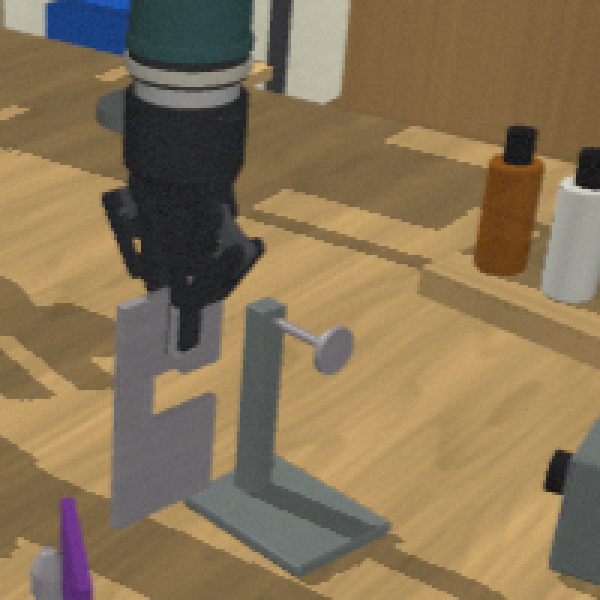

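Emit:
jog_arm(
  increments=[
    [0.003,-0.004,0.014,0.001,0.019,-0.006,0],
    [0.003,-0.004,0.014,0.001,0.019,-0.006,0],
    [0.002,0,0.008,0,0,0,0],
    [0,0,0,0,0,0,0],
  ],
)

```text
time: 6.72
tool_pos: [0.5594, 0.1666, 0.2069]
tcp_rot: [-1.569, 0.162, -0.158]
wrist_force: [-1.1, -0.1, -3.0]
width: 0.085
```

```bash
python3 chk.py; python3 -c "
from plan import *
plan([.5763,.2605,.2085],-.2,7,0)"
```

```text
scene plate 1480 [[-0.0022, -0.0435, -0.0856], [0.005, -0.0074, -0.0312], [0.0078, 0.047, 0.0336]]
 pin 42 [0.5707 0.2564 0.1603] [-0.2052  0.2555]
  in plate [-0.0257  0.095   0.007 ]
  in plate [-0.0022  0.0947  0.0071]
  in plate [0.0265 0.0945 0.0071]
side plate 285 [[-0.0036, -0.0465, -0.082], [0.0031, -0.0427, -0.0231], [0.0044, 0.0418, 0.033]]
  in plate [-0.0257  0.0949  0.007 ]
  in plate [-0.0021  0.0947  0.007 ]
  in plate [0.0265 0.0945 0.0071]
t 6.825 pos [0.5592 0.1664 0.2069] yaw -0.2038 F [ 0.7  0.7 -2.8] w 0.089
dist/row 0.0136666065453164 deg/row 0.05270243576535094
[[-0.0003, -0.0003, 0.0137, 0.0006, -0.0005, -0.0004, 0.0], [-0.0003, -0.0003, 0.0137, 0.0006, -0.0005, -0.0004, 0.0], [-0.0003, -0.0003, 0.0137, 0.0006, -0.0005, -0.0004, 0.0], [-0.0003, -0.0003, 0.0137, 0.0006, -0.0005, -0.0004, 0.0], [-0.0003, -0.0003, 0.0137, 0.0006, -0.0005, -0.0004, 0.0], [-0.0003, -0.0003, 0.0137, 0.0006, -0.0005, -0.0004, 0.0], [-0.0003, -0.0002, 0.0137, 0.0006, -0.0005, -0.0004, 0.0]]
```

Emit:
jog_arm(
  increments=[
    [0,-0.001,0.012,0,0,0,0],
    [0,0,0.014,0,0,0,0],
    [0,0,0.014,0,0,0,0],
    [0,0,0.012,0,0,0,0],
    [0,0,0.008,0,0,0,0],
    [0,0,0,0,0,0,0],
  ],
)

```text
time: 7.58
tool_pos: [0.5719, 0.2296, 0.2072]
tcp_rot: [-1.569, 0.162, -0.157]
wrist_force: [0.8, 0.4, -2.2]
width: 0.086
```

```bash
python3 chk.py; python3 -c "
from plan import *
plan([.5763,.2605,.2085],-.2,4,0)"
```

```text
scene plate 1373 [[-0.0032, -0.0441, -0.0848], [0.005, -0.0073, -0.0304], [0.0081, 0.0468, 0.0338]]
 pin 38 [0.5746 0.2549 0.1615] [-0.1449  0.2548]
  in plate [-0.0253  0.0309  0.0064]
  in plate [-0.0018  0.0306  0.0065]
  in plate [0.0269 0.0304 0.0066]
side plate 287 [[-0.0038, -0.0463, -0.0828], [0.0029, -0.042, -0.0192], [0.0117, 0.043, 0.0338]]
 pin 37 [0.5678 0.2556 0.1618] [-0.2399  0.2539]
  in plate [-0.0253  0.0313  0.0064]
  in plate [-0.0018  0.0311  0.0065]
  in plate [0.0269 0.0309 0.0066]
t 7.675 pos [0.5718 0.2288 0.2072] yaw -0.2038 F [ 0.7  0.5 -2.3] w 0.083
dist/row 0.008012676957451892 deg/row 0.1003008990527619
[[-0.0005, -0.0004, 0.008, 0.0012, -0.0009, -0.0008, 0.0], [-0.0005, -0.0004, 0.008, 0.0012, -0.0009, -0.0008, 0.0], [-0.0005, -0.0004, 0.008, 0.0012, -0.0009, -0.0008, 0.0], [-0.0005, -0.0003, 0.008, 0.0012, -0.0009, -0.0008, 0.0]]
```

Emit:
jog_arm(
  increments=[
    [0,0,0.009,0,0,0,0],
    [0,0,0.01,0,0,0,0],
    [0,0,0.008,0,0,0,0],
    [0,0,0.003,0,0,0,0],
    [0,0,0,0,0,0,0],
  ],
)

```text
time: 8.3
tool_pos: [0.5783, 0.2596, 0.207]
tcp_rot: [-1.569, 0.164, -0.158]
wrist_force: [-0.0, -0.3, -2.2]
width: 0.085
```

```bash
python3 chk.py scene pics/in.png; python3 -c "
from plan import *
plan([.5763,.2605,.1905],-.2,4,0)"
```

```text
scene plate 1234 [[-0.0036, -0.044, -0.0857], [0.0049, -0.0121, -0.0345], [0.008, 0.0465, 0.0342]]
 pin 37 [0.578  0.2495 0.1613] [-0.4649  0.2509]
  in plate [-0.0255 -0.0001  0.0063]
  in plate [-0.002  -0.0003  0.0064]
  in plate [ 0.0267 -0.0005  0.0065]
side plate 269 [[-0.0106, -0.0463, -0.0831], [0.0028, -0.0423, -0.0197], [0.0116, 0.039, 0.0322]]
 pin 44 [0.5678 0.2558 0.1615] [-0.1922  0.2544]
  in plate [-0.0255  0.0001  0.0064]
  in plate [-0.002  -0.0001  0.0064]
  in plate [ 0.0267 -0.0003  0.0065]
t 8.4 pos [0.5783 0.2593 0.207 ] yaw -0.2051 F [-0.3  0.  -1.4] w 0.085
dist/row 0.004172301746654071 deg/row 0.11187515089224676
[[-0.0005, 0.0041, 0.0002, 0.0013, -0.0013, -0.0008, 0.0], [-0.0005, 0.0041, 0.0002, 0.0013, -0.0013, -0.0008, 0.0], [-0.0005, 0.0041, 0.0002, 0.0013, -0.0013, -0.0008, 0.0], [-0.0005, 0.0041, 0.0002, 0.0013, -0.0013, -0.0008, 0.0]]
```

View pics/in.png

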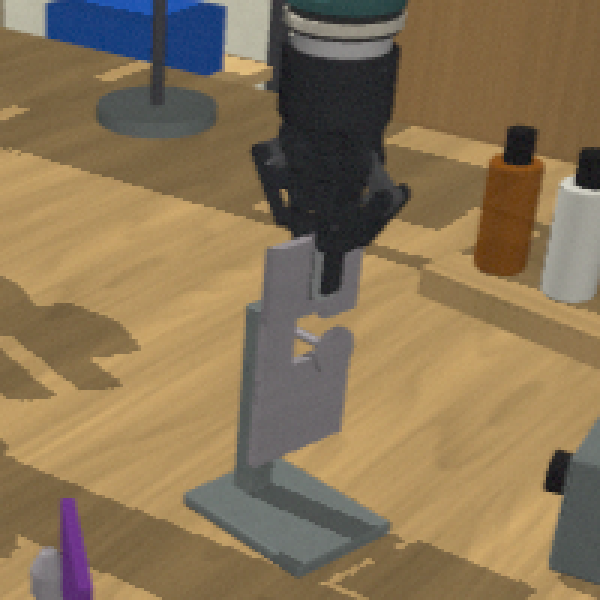

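Emit:
jog_arm(
  increments=[
    [0,0.004,0.0005,0,0,0,0],
    [0,0.005,0,0,0,0,0],
    [0,0.004,0,0,0,0,0],
    [0,0.001,0,0,0,0,0],
    [0,0,0,0,0,0,0],
  ],
)

```text
time: 9.02
tool_pos: [0.5779, 0.2589, 0.1915]
tcp_rot: [-1.57, 0.165, -0.158]
wrist_force: [-0.0, 0.7, -1.4]
width: 0.085
```

Emit:
jog_arm(
  increments=[
    [0,0.001,0,0,0,0,0],
    [0,0.001,0,0,0,0,0],
    [0,0,0,0,0,0,0],
  ],
)

```text
time: 9.4
tool_pos: [0.5782, 0.259, 0.1903]
tcp_rot: [-1.57, 0.165, -0.159]
wrist_force: [0.1, -0.2, -2.3]
width: 0.089
```

Emit:
jog_arm(
  increments=[
    [0,0.0015,0,0,0,0,0],
    [0,0,0,0,0,0,0],
    [0,0,0,0,0,0,0],
  ],
)

```text
time: 9.78
tool_pos: [0.5786, 0.2592, 0.1901]
tcp_rot: [-1.569, 0.164, -0.16]
wrist_force: [-0.5, -0.1, -1.1]
width: 0.087
```

```bash
python3 chk.py scene pics/low.png; python3 -c "
from plan import *
plan([.5763,.2605,.1905],-.2,4,0)"
```

```text
scene plate 1238 [[-0.0028, -0.0445, -0.0843], [0.005, -0.0107, -0.0325], [0.0082, 0.0467, 0.0337]]
 pin 71 [0.5821 0.2521 0.1635] [3.1855 0.2295]
  in plate [-0.0259  0.0001  0.0233]
  in plate [-0.0024 -0.0001  0.0234]
  in plate [ 0.0262 -0.0003  0.0234]
side plate 267 [[-0.0111, -0.0468, -0.0845], [0.0027, -0.0423, -0.0177], [0.0111, 0.0409, 0.0336]]
 pin 45 [0.5683 0.2561 0.1619] [-0.1734  0.2549]
  in plate [-0.0259  0.0001  0.0233]
  in plate [-0.0024 -0.0001  0.0234]
  in plate [ 0.0263 -0.0003  0.0234]
t 9.875 pos [0.5786 0.2592 0.1901] yaw -0.2058 F [-1.3 -1.  -1.4] w 0.082
dist/row 0.0006676059326774689 deg/row 0.11057231089864365
[[-0.0006, -0.0001, 0.0002, 0.0011, -0.0015, -0.0005, 0.0], [-0.0006, -0.0001, 0.0002, 0.0011, -0.0015, -0.0005, 0.0], [-0.0006, -0.0001, 0.0002, 0.0011, -0.0015, -0.0005, 0.0], [-0.0006, -0.0001, 0.0002, 0.0011, -0.0015, -0.0005, 0.0]]
```

View pics/low.png

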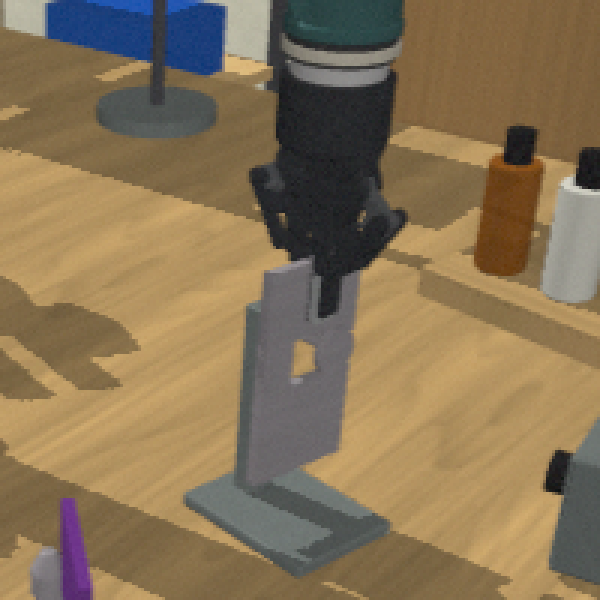

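Emit:
jog_arm(
  increments=[
    [0,0.0015,0,0,0,0,0],
    [0,0.001,0,0,0,0,0],
    [0,0,0,0,0,0,0],
  ],
)

```text
time: 10.25
tool_pos: [0.5786, 0.2592, 0.1901]
tcp_rot: [-1.569, 0.163, -0.16]
wrist_force: [-0.9, -1.1, 0.3]
width: 0.087
```

Emit:
jog_arm(
  increments=[
    [0,0.0015,0,0,0,0,0],
    [0,0.001,0,0,0,0,0],
    [0,0,0,0,0,0,0],
  ],
)

```text
time: 10.62
tool_pos: [0.5787, 0.2592, 0.1901]
tcp_rot: [-1.569, 0.163, -0.161]
wrist_force: [-2.0, -0.8, 1.3]
width: 0.086
```

Emit:
jog_arm(
  increments=[
    [0,0,0,0,0,0,0.15],
    [0,0,0,0,0,0,0.22],
    [0,0,0,0,0,0,0.22],
    [0,0,0,0,0,0,0.22],
  ],
)

```text
time: 11.12
tool_pos: [0.5795, 0.2595, 0.1889]
tcp_rot: [-1.568, 0.162, -0.162]
wrist_force: [-0.1, -0.0, 0.6]
width: 0.216
```

```bash
python3 chk.py side pics/rel.png
```

```text
scene plate 1164 [[-0.0036, -0.0435, -0.0834], [0.0044, -0.0051, -0.0312], [0.0074, 0.0532, 0.0339]]
 pin 62 [0.5815 0.249  0.1629] [2.8677 0.2304]
  in plate [-0.0268 -0.0005  0.0245]
  in plate [-0.0033 -0.0007  0.0245]
  in plate [ 0.0254 -0.0009  0.0245]
side plate 259 [[-0.0108, -0.0457, -0.082], [0.0027, -0.0328, -0.0189], [0.0101, 0.0463, 0.0341]]
 pin 47 [0.5689 0.2561 0.1624] [-0.1881  0.255 ]
  in plate [-0.0268 -0.0005  0.0245]
  in plate [-0.0032 -0.0007  0.0245]
  in plate [ 0.0254 -0.0009  0.0245]
```

View pics/rel.png

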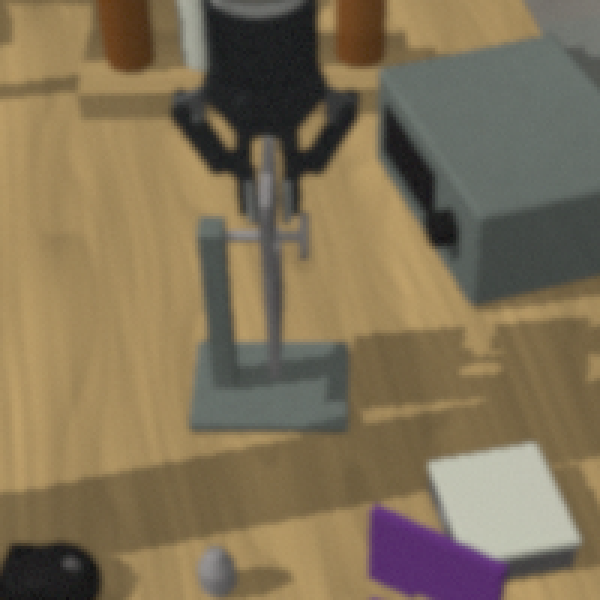

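Emit:
jog_arm(
  increments=[
    [0,-0.008,0,0,0,0,0.22],
    [0,-0.015,0,0,0,0,0.22],
    [0,-0.02,0,0,0,0,0.22],
    [0,-0.03,0,0,0,0,0.22],
    [0,-0.03,0,0,0,0,0.22],
    [0,-0.02,0,0,0,0,0.22],
    [0,0,0,0,0,0,0.22],
    [0,0,0,0,0,0,0.22],
  ],
)

```text
time: 12.22
tool_pos: [0.5809, 0.2605, 0.3258]
tcp_rot: [-1.563, 0.155, -0.168]
wrist_force: [-0.4, -0.1, -0.1]
width: 0.219
```

```bash
cat > fin.py <<'E'
from h import *
from scipy.spatial.transform import Rotation as R
np.set_printoptions(precision=4,suppress=True)
t=[]
for n in ["scene","side"]:
    p=read_camera(n); w=cloud(p,np.ones((480,640),bool))
    cv2.imwrite(f"pics/f_{n}.png",p["img"][60:400,100:500])
    k=w[(w[:,0]>.47)&(w[:,0]<.55)&(w[:,1]>-.37)&(w[:,1]<-.22)&(w[:,2]>.06)]; print(n,"win",np.percentile(k,[1,99],axis=0).round(3).tolist())
    for z in [(.03,.06),(.06,.1),(.1,.13),(.19,.21),(.21,.235)]:
        k=w[(abs(w[:,0]-.577)<(.02))&(abs(w[:,1]-.255)<.075)&(w[:,2]>z[0])&(w[:,2]<z[1])]
        if len(k)>5: print(z,len(k),np.percentile(k,[1,50,99],axis=0).round(4).tolist())
print(readout.read_state()["time"])
E
python3 fin.py
```

```text
scene win [[0.504, -0.34, 0.061], [0.525, -0.251, 0.179]]
(0.03, 0.06) 110 [[0.5686, 0.2199, 0.0471], [0.5816, 0.2479, 0.0552], [0.5941, 0.3048, 0.0599]]
(0.06, 0.1) 457 [[0.5682, 0.2173, 0.0606], [0.5837, 0.2577, 0.0802], [0.5942, 0.3074, 0.0995]]
(0.1, 0.13) 357 [[0.5679, 0.2135, 0.1002], [0.5823, 0.2538, 0.1139], [0.5941, 0.302, 0.1294]]
(0.19, 0.21) 289 [[0.5665, 0.2059, 0.1903], [0.5811, 0.2456, 0.2004], [0.5919, 0.2956, 0.2098]]
(0.21, 0.235) 212 [[0.5669, 0.2055, 0.2101], [0.5817, 0.253, 0.2168], [0.5909, 0.2934, 0.2247]]
side win [[0.499, -0.341, 0.062], [0.523, -0.254, 0.182]]
(0.03, 0.06) 14 [[0.5677, 0.2201, 0.0497], [0.5723, 0.2218, 0.0548], [0.5858, 0.2734, 0.058]]
(0.06, 0.1) 80 [[0.5665, 0.2155, 0.0604], [0.5758, 0.225, 0.0796], [0.5921, 0.3023, 0.0988]]
(0.1, 0.13) 68 [[0.5666, 0.2118, 0.1002], [0.5738, 0.2188, 0.1179], [0.5877, 0.2833, 0.1293]]
(0.19, 0.21) 52 [[0.5649, 0.2035, 0.1907], [0.5716, 0.2088, 0.1999], [0.59, 0.2924, 0.2098]]
(0.21, 0.235) 132 [[0.5657, 0.2037, 0.2111], [0.5761, 0.2446, 0.2209], [0.5873, 0.2918, 0.2262]]
12.325
```

View pics/f_scene.png

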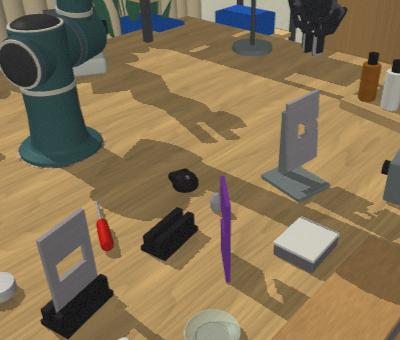

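Emit:
jog_arm(
  increments=[
    [0,0,0,0,0,0,0.22],
    [0,0,0,0,0,0,0.22],
    [0,0,0,0,0,0,0.22],
    [0,0,0,0,0,0,0.22],
    [0,0,0,0,0,0,0.22],
    [0,0,0,0,0,0,0.22],
    [0,0,0,0,0,0,0.22],
    [0,0,0,0,0,0,0.22],
    [0,0,0,0,0,0,0.22],
    [0,0,0,0,0,0,0.22],
  ],
)

```text
time: 13.58
tool_pos: [0.5797, 0.26, 0.3219]
tcp_rot: [-1.566, 0.16, -0.164]
wrist_force: [-0.6, 1.0, -0.1]
width: 0.222
```

```bash
python3 fin.py; python3 -c "
from workcell import bot; print(bot.finish_job())"
```

```text
scene win [[0.505, -0.34, 0.061], [0.525, -0.251, 0.179]]
(0.03, 0.06) 105 [[0.5694, 0.2213, 0.0472], [0.5809, 0.2492, 0.0548], [0.5939, 0.3047, 0.0599]]
(0.06, 0.1) 466 [[0.5687, 0.2172, 0.0605], [0.5839, 0.2592, 0.0802], [0.5947, 0.3069, 0.0994]]
(0.1, 0.13) 358 [[0.5677, 0.2145, 0.1004], [0.5817, 0.2517, 0.1146], [0.5939, 0.3023, 0.1296]]
(0.19, 0.21) 282 [[0.566, 0.2062, 0.1903], [0.5812, 0.2458, 0.2], [0.5918, 0.2942, 0.2097]]
(0.21, 0.235) 215 [[0.5674, 0.205, 0.2103], [0.5811, 0.254, 0.2168], [0.5922, 0.2936, 0.2241]]
side win [[0.499, -0.341, 0.063], [0.523, -0.254, 0.182]]
(0.03, 0.06) 16 [[0.5675, 0.2181, 0.0507], [0.5723, 0.2213, 0.0555], [0.5865, 0.2765, 0.0596]]
(0.06, 0.1) 81 [[0.5665, 0.2142, 0.0611], [0.5753, 0.2219, 0.0812], [0.5919, 0.3014, 0.0998]]
(0.1, 0.13) 63 [[0.5667, 0.213, 0.1007], [0.5737, 0.217, 0.1166], [0.5887, 0.2871, 0.1298]]
(0.19, 0.21) 56 [[0.5648, 0.2051, 0.1901], [0.5717, 0.2089, 0.1992], [0.5897, 0.291, 0.2089]]
(0.21, 0.235) 133 [[0.5656, 0.2044, 0.2105], [0.5764, 0.2458, 0.2202], [0.5883, 0.2923, 0.2272]]
13.675
the job is handed in; nothing more can be done
None
```

The slotted plate is hanging on the stand's pin, released, and the job was handed in at about 13.7 s of the 48 s allowed. I lifted the grey plate with the open side slot out of its holder. I slid it over the pin between post and head, lowered it until the pin took its weight, opened the jaws and raised the gripper clear.

- **Plate at rest:** two depth measurements more than a second apart agreed to within noise (about 3 mm). The plate leans about 5 degrees from upright.
- **Pin in the seat:** by the arm's pose, the pin sat about 1 mm to -y of the plate's centre and 23–24 mm above it just before release. After release the plate's top edge stood at about 0.222 m, which puts the pin about 23 mm above the centre. I did not see the pin in the seat directly, because the plate hid it in the last picture.
- **Other checks:** the window plate is where it started, to within about 1 mm. The gripper was about 0.1 m above the hung plate, and I left the purple look-alike alone.

No check failed. The contact force on the stand was not measured directly. I took it from the arm stopping its descent and the wrist load dropping away.

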